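# Seat the processor card and snap the toggle clamp shut

## Task

With the fingertips, push the processor card along its fixture until its far end is fully home against the end stop, without lifting it. Then push the handle of the fixture's toggle clamp over and down, away from the card, past its dead point until it snaps into lock and its rubber foot holds the card. Leave everything else on the bench where it is.

Things in the scene. Friction and masses are not known exactly. Their poses are not given: they have to be found in the camera images.
- fixture: Aluminium base plate fixed to the bench, 225 x 180 mm, top at z 12 mm. Origin on the bench under the middle of the seated card's place; x = the pushing direction, along the rails to the end stop; y = from card to toggle clamp; z up. Spans x -137 to +88, y -65 to +115. Two black rails, inner faces at y +-46.5, x -105 to +60, top at z 22. Position and yaw vary.
- card: Loose green circuit board 120 x 90 x 3 mm, 0.15 to 0.31 kg, flat between the rails (1.5 mm play each side), axes as the fixture's. Origin mid underside. Across its near (-x) end stands a steel connector plate 22 mm high, outer face at x -62 mm. On top: aluminium heat spreader 74 x 60 mm (top at 11 mm), connectors up to 13 mm. Starts 25 to 55 mm short of the stop; slides with 1 to 4 N.
- card_end (a point): Middle of the card's far (+x) edge, 1.5 mm above its underside. At x = +60 mm of the fixture it touches the end stop.
- card_push (a point): Middle of the outer face of the card's connector plate, 11 mm above the card's underside (23 mm above the bench): the place for the fingertip.
- lever (a joint): Clamp handle angle, rad. 0 = open: it stands up, leaning 0.35 rad from vertical over the card (fixture -y). Grows as it swings to +y and down; its elevation above level on the +y side is 1.92 minus this. A spring resists (up to about 8 N at the grip) and returns it if let go before the dead point at 1.25; past it, it snaps by itself to 1.745 = locked, 0.18 rad above level.
- lever_pivot (a point): Pivot of the handle: fixture x +25, y +85, z +50 mm. Its axis is the fixture's x; the handle swings in the plane x = +25. The clamp's steel bracket around it (x +7 to +43, y +62 to +112) rises to z 56 mm.
- lever_tip (a point): Free end of the handle, 120 mm from the pivot. The handle is a straight round bar; its outer 70 mm is a black plastic grip 20 mm in diameter. Axes turn with the handle.
- foot: Sprung rubber foot, 16 mm in diameter, under the end of the clamp's steel hold-down arm; origin mid lower face. While the clamp is open the arm is raised, from the bracket towards the card, up to z 95 mm (fixture y +5 to +70, x +17 to +33). It comes down with the handle; in lock the foot presses the heat spreader with about 4.5 N at fixture x +25, y +18 mm.
- mouse: Black and grey computer mouse 105 x 60 x 31 mm, right of the fixture (-y). Bystander. Origin under its centre.
- screwdriver: Screwdriver with black handle, 170 mm long, lying right of the fixture. Bystander.
- jar: Small screw-top jar, 44 mm in diameter, 55 mm high, standing beyond the end stop. Bystander. Origin under its centre.
- fan: Small black cooling fan 40 x 40 x 12 mm, lying near the fixture's near left corner (+y). Bystander. Origin under its centre.
- heatsink: Finned aluminium heat sink 45 x 45 x 24 mm, left of and beyond the clamp. Bystander. Origin under its centre.
- tape: Roll core of cardboard, 90 mm outer diameter, 19 mm high, lying at the left of the bench. Bystander. Origin under its centre.
- cup: White mug, 72 mm in diameter, 85 mm high, at the right of the bench. Bystander. Origin under its centre.
- stop_face (a point): Middle of the black end stop's face, at fixture x +60, y 0, z 22 mm. The stop is 70 mm wide, 12 mm thick, top at z 32 mm. The card is home when its far edge touches this face.
Mind the look-alikes: they are no part of the job. Leave any pink or red look-alike of the card alone.

How it is judged:
By the outcome, as a careful person would: the job done as asked, in the order asked, and still so for the second after the job is handed in, with the robot touching nothing.
It also fails if it takes over 42 s, if anything falls off the work surface, if the arm or the gripper's body presses on something with over 40 N, if the wrist force passes 120 N, or if a joint passes its speed limit or range.

## Robot

A 6-joint arm with a two-finger parallel gripper is mounted at the origin on the work surface. World frame = base frame: x ahead of the robot, y to its left, z up, the work surface at z = 0. Lengths are in m, angles in rad, forces in N, time in s.
With the tool pointing down it reaches from about 0.325 to 0.775 m from the base axis. Payload 9.3 kg.
Tool frame: the origin (TCP) lies at the centre of the arm's flange, where the gripper is bolted on; the fingertips stand 173 mm ahead of it and the grasp point (between the pads) lies 155 mm ahead of it; z points along the fingers, y is the direction in which the jaws open and shut (so a half turn about z gives the same grasp; the last joint's range is limited). The gripper opens to 85 mm and grips with 20 to 120 N. Pads are 22 mm wide; open, the fingers measure 114 mm over their backs; the gripper's body (76 mm by 85 mm) begins 54 mm behind the grasp point. The pads swing forward as they close: fully open they stand 13 mm farther back than shut.
Start: joints at [0.956, 0.259, 0.021, 1.334, 0, 1.418], TCP at [0.245, 0.492, 0.405] pointing down, gripper open.
Joint ranges: [-3.04, 3.04], [-0.91, 1.82], [-1.04, 1.36], [-1.92, 1.95], [-1.52, 1.45], [-3.14, 3.14]. Speed limits (rad/s): [2.22, 2.22, 2.79, 3.14, 3.14, 3.14].

## Interface

Orientations are given as a unit quaternion [w, x, y, z].
In Python, from station import read_state, snapshot, hand_in gives the robot as it stands. The module is installed in compiled form; this text tells all that it offers.
- The arm moves only by the tool drive_tool, never from a script. Its argument "motion" is a list that holds one entry, the list of rows, each a list of 7 numbers: the shift along the tool's x, y, z in cm, then the turn, a rotation vector about the tool's x, y, z in rad, then the finger opening in cm, from 0 to 8.54. In form: [[[tx, ty, tz, rx, ry, rz, grip], ...]]. A call has 1 to 12 rows; each row is the pose to reach, as a shift and turn from the pose commanded when the call began, along the tool's axes at that moment; what a row does not reach only later rows make up. A row lasts 1/8 s, in which the tool goes at most 62.5 mm and 10.7 degrees, less where a joint would pass 70% of its speed; a pose out of reach is approached as far as the arm can. A call with a gripper value outside its range is refused whole. The fingers move at their own pace and stop on an object; the grip force is fixed at half the most. Time passes only in rows, so rows that repeat a pose let the fingers close. It gives the time, the measured TCP pose, the force and the opening at its end, in the units of the state.
- read_state(): the state, without advancing time (a new reading comes with each control period).
- snapshot(name): name is "scene" or "top"; returns a dict with "pixels" (400x640x3 uint8, blue, green, red), "fx", "fy", "cx", "cy" (pixels), "k1" (the pictures are not rectified: a ray, as slopes to the right and down, at radius r is drawn at 1 + k1 r^2 times it, then the intrinsics apply), "R" (3x3) and "t" (3): a world point X has camera coordinates R X + t. Camera axes: x right, y down, z forward; pixel columns grow to the right and rows downward; lengths in m; the calibration is good to about 2 mm. A picture is of the moment at which its call begins. There is no depth.
- hand_in(): hands the job in, once; it reports no verdict.
The state is a dict: "time_s": time; "joint_pos": joint angles; "dq": joint speeds; "joint_torque": joint torques, N m; "tcp_pos": TCP position; "orientation": TCP orientation; "ft_force": force on the tool from outside, world axes, zero at the start; "moment": the same for the moment, N m; "width": opening from 0.0 (shut) to 1.0 (fully open).
Only numpy, scipy, OpenCV 4.12 (cv2) and the standard library are available. Lean on these libraries where they do the work, as an engineer would, in place of code of your own. Each camera call takes 0.05 s, during which the arm holds its last target. There are 200 camera calls.

## Working session

There is one attempt and no reset: what is moved stays moved. The work goes in short steps, Python scripts to look and compute and a tool call to move; the robot and the scene stay as the last step left them, time stands still between calls to the robot, and variables do not carry over. Pictures are saved under pics/ and viewed, about 8 in all and at most 12, crops included, and the job is handed in when it is done.

Besides the shell and the picture viewer there is one more tool, called as a command line: name --argument value ..., lists and objects as JSON in quotes. drive_tool: Moves the arm, as the interface text tells. Its arguments: {"type":"object","properties":{"motion":{"type":"array","items":{"type":"array","items":{"type":"array","items":{"type":"number"}}}}},"required":["motion"]}

```bash
mkdir -p pics
cat > h.py <<'E'
import numpy as np, cv2
from station import read_state, snapshot, hand_in
def ray(s,u,v):
    p=cv2.undistortPoints(np.array([[[u,v]]],float),np.array([[s["fx"],0,s["cx"]],[0,s["fy"],s["cy"]],[0,0,1]]),np.array([s["k1"],0,0,0.]))[0,0]
    R=np.array(s["R"]);return -R.T@np.array(s["t"]),R.T@np.array([p[0],p[1],1])
def onz(s,u,v,z):
    c,d=ray(s,u,v);return c+d*(z-c[2])/d[2]
def proj(s,X):
    R=np.array(s["R"]);p=R@np.array(X)+np.array(s["t"]);x,y=p[:2]/p[2];f=1+s["k1"]*(x*x+y*y)
    return np.array([s["fx"]*x*f+s["cx"],s["fy"]*y*f+s["cy"]])
E
python3 - <<'E'
from h import *
for n in("scene","top"):
    s=snapshot(n);cv2.imwrite(f"pics/{n}0.png",s["pixels"]);print(n,-np.array(s["R"]).T@s["t"],s["fx"],s["k1"])
print(read_state())
E
```

```text
scene [1.15571404 0.43715648 0.8538344 ] 387.85546676473695 -0.021007151262661207
top [ 0.45949642 -0.0305138   1.56014697] 500.4894328813382 0.025595773970125288
{'time_s': 0.1, 'joint_pos': array([ 9.56391831e-01,  2.59138038e-01,  2.08141174e-02,  1.33369800e+00,
       -1.84424535e-05,  1.41824909e+00]), 'dq': array([-0.00020796,  0.00137222,  0.00330213,  0.00116065, -0.00020275,
       -0.00022911]), 'joint_torque': array([ 3.83255974e-03, -5.56692517e+01,  3.45071661e+01,  1.16285574e-02,
       -2.31081513e-04,  1.57172843e-05]), 'tcp_pos': array([0.2450366 , 0.49234186, 0.40411606]), 'orientation': array([-2.20723231e-04,  2.28881554e-01,  9.73454087e-01, -5.71737230e-04]), 'ft_force': array([ 0.20257041, -0.57574326,  0.05403563]), 'moment': array([ 0.01713212,  0.01628459, -0.00563972]), 'width': 0.9957829689996804}
```

View pics/top0.png

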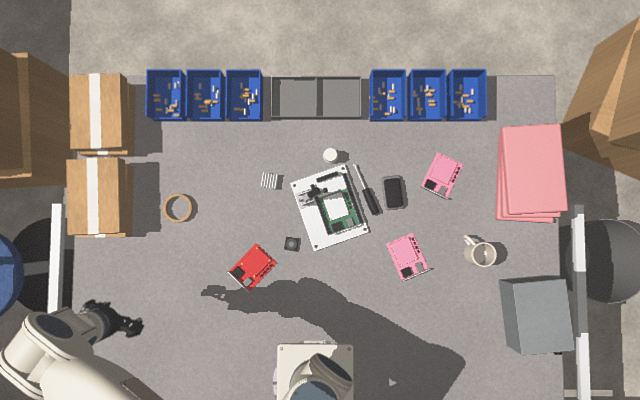

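View pics/scene0.png

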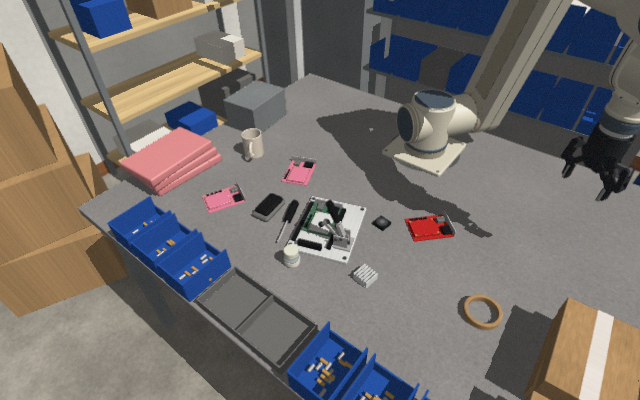

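The green card is at top (338,212), in the white fixture. The red card (252,268) and the pink ones (442,175) and (408,257) are look-alikes. Next I'll measure the plate and confirm with a crop.

Run:
```python
from h import *
s=snapshot("top");im=s["pixels"]
x0,y0,x1,y1=275,150,385,260
c=im[y0:y1,x0:x1];g=cv2.cvtColor(c,cv2.COLOR_BGR2HSV)
m=((g[...,2]>185)&(g[...,1]<40)).astype(np.uint8)
n,l,st,_=cv2.connectedComponentsWithStats(m)
k=1+np.argmax(st[1:,4]);cs=np.argwhere(l==k)[:,::-1]+[x0,y0]
hull=cv2.convexHull(cs.astype(np.int32))[:,0]
P=np.array([onz(s,u,v,.012)[:2] for u,v in hull]).astype(np.float32)
r=cv2.minAreaRect(P);print(r);print(cv2.boxPoints(r))
gm=((g[...,0]>45)&(g[...,0]<95)&(g[...,1]>70)).astype(np.uint8)
gs=np.argwhere(gm)[:,::-1]+[x0,y0]
G=np.array([onz(s,u,v,.015)[:2] for u,v in gs]).astype(np.float32);print("green",cv2.minAreaRect(G),len(G))
cv2.imwrite("pics/crop1.png",cv2.resize(c,None,fx=5.4,fy=5.4,interpolation=cv2.INTER_CUBIC))
```

```text
((0.5320541858673096, -0.041719332337379456), (0.22584427893161774, 0.1793445497751236), 19.535293579101562)
[[ 0.39564702  0.00503127]
 [ 0.45561764 -0.16398942]
 [ 0.6684613  -0.08846994]
 [ 0.6084907   0.08055076]]
green ((0.5201115012168884, -0.07296834141016006), (0.11301000416278839, 0.08611295372247696), 19.522193908691406) 218
```

View pics/crop1.png

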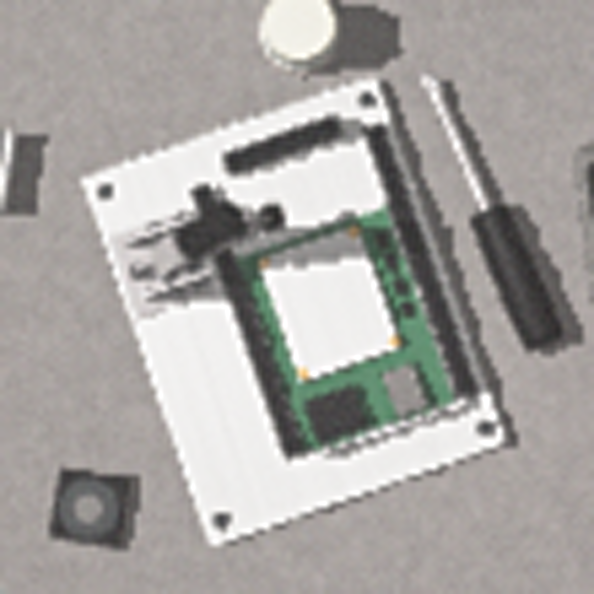

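The crop confirms it. The green card lies between the black rails, its connector plate is at the bottom (crop 330–480, 400–450), and the end stop is at the top (crop 285,145). The fixture origin is at about (0.5635, −0.057), yaw 19.5°, and the card is about 46 mm short. I'll move behind the card with the gripper shut.

drive_tool --motion '[[[-42.6,-45.8,10.5,0,0,0.768,0],[-42.6,-45.8,10.5,0,0,0.768,0],[-42.6,-45.8,10.5,0,0,0.768,0],[-42.6,-45.8,10.5,0,0,0.768,0],[-42.6,-45.8,10.5,0,0,0.768,0],[-42.6,-45.8,10.5,0,0,0.768,0],[-42.6,-45.8,10.5,0,0,0.768,0],[-42.6,-45.8,10.5,0,0,0.768,0],[-42.6,-45.8,10.5,0,0,0.768,0],[-42.6,-45.8,10.5,0,0,0.768,0],[-42.6,-45.8,10.5,0,0,0.768,0],[-42.6,-45.8,10.5,0,0,0.768,0]]]'

```text
time_s: 1.65
tcp_pos: [0.4222, -0.1078, 0.2993]
orientation: [-0.001, 0.578, 0.816, -0.0]
ft_force: [-0.5, 0.1, 0.3]
width: 0.003
```

```bash
cat >> h.py <<'E'
from scipy.spatial.transform import Rotation as Ro
YAW=np.radians(19.53);O=np.array([.5635,-.0571,0])
F=Ro.from_euler('z',YAW).as_matrix()
def st():
    r=read_state();q=r["orientation"];T=Ro.from_quat(np.r_[q[1:],q[0]]).as_matrix()
    tip=r["tcp_pos"]+.173*T[:,2]
    print("t",r["time_s"],"tip fixture mm",(F.T@(tip-O)*1e3).round(1),"F fix",(F.T@r["ft_force"]).round(1),"w",round(r["width"],3))
    print("tool axes in fixture\n",(F.T@T).round(3)); return r,T,tip
E
python3 - <<'E'
from h import *
st()
E
```

```text
t 1.65 tip fixture mm [-150.3   -0.3  126.3] F fix [-0.4  0.3  0.3] w 0.003
tool axes in fixture
 [[ 0.001  1.    -0.001]
 [ 1.    -0.001  0.001]
 [ 0.001 -0.001 -1.   ]]
```

drive_tool --motion '[[[0,0,5.5,0,0,0,0],[0,0,9,0,0,0,0],[0,0,10.5,0,0,0,0],[0,0,10.5,0,0,0,0],[0,1,10.5,0,0,0,0],[0,1.8,10.5,0,0,0,0],[0,2.3,10.5,0,0,0,0],[0,2.8,10.5,0,0,0,0],[0,3.3,10.5,0,0,0,0],[0,3.8,10.5,0,0,0,0],[0,4.3,10.5,0,0,0,0],[0,4.8,10.5,0,0,0,0]]]'

```text
time_s: 3.15
tcp_pos: [0.4679, -0.0913, 0.1947]
orientation: [-0.0, 0.577, 0.817, -0.0]
ft_force: [-2.2, -1.0, 1.3]
width: 0.0
```

Run:
```python
from h import *
st()
s=snapshot("scene");cv2.imwrite("pics/s2.png",cv2.resize(s["pixels"][130:290,230:430],None,fx=3.6,fy=3.6,interpolation=cv2.INTER_CUBIC))
```

```text
t 3.15 tip fixture mm [-101.6   -0.3   21.7] F fix [-2.4 -0.2  1.3] w 0.0
tool axes in fixture
 [[-0.  1. -0.]
 [ 1.  0.  0.]
 [ 0. -0. -1.]]
```

View pics/s2.png

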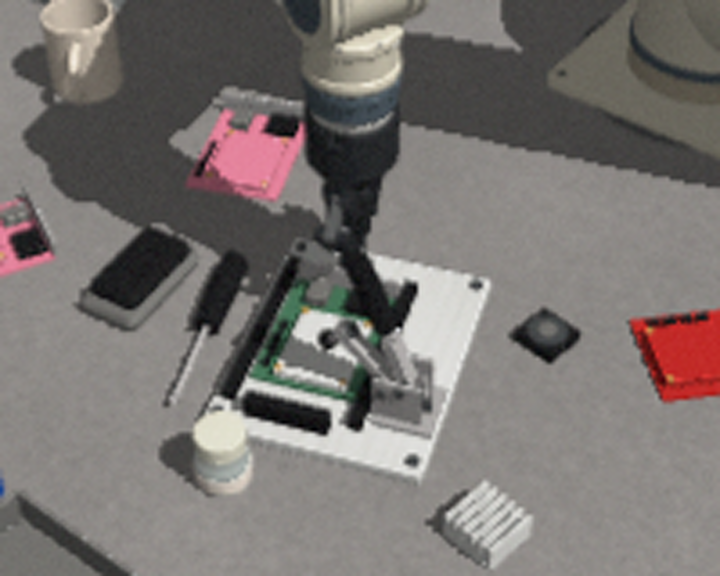

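The crop shows the fingertips behind the connector plate and the card sliding at 2.4 N. The handle stands clear of the gripper. I'll push on, slower near the stop.

drive_tool --motion '[[[0,0.5,0,0,0,0,0],[0,1,0,0,0,0,0],[0,1.4,0,0,0,0,0],[0,1.7,0,0,0,0,0],[0,1.9,0,0,0,0,0],[0,2.0,0,0,0,0,0],[0,2.1,0,0,0,0,0],[0,2.2,0,0,0,0,0]]]'

```text
time_s: 4.2
tcp_pos: [0.4884, -0.084, 0.1947]
orientation: [-0.0, 0.577, 0.817, 0.0]
ft_force: [-0.6, -0.4, -0.6]
width: -0.002
```

Run:
```python
from h import *
st()
```

```text
t 4.2 tip fixture mm [-79.8  -0.2  21.7] F fix [-0.7 -0.1 -0.6] w -0.002
tool axes in fixture
 [[-0.  1. -0.]
 [ 1.  0.  0.]
 [ 0. -0. -1.]]
```

drive_tool --motion '[[[0,0.1,0,0,0,0,0],[0,0.2,0,0,0,0,0],[0,0.3,0,0,0,0,0]]]'

```text
time_s: 4.58
tcp_pos: [0.4912, -0.083, 0.1947]
orientation: [-0.0, 0.577, 0.817, -0.0]
ft_force: [-0.2, -0.6, -0.5]
width: 0.002
```

Run:
```python
from h import *
st()
for n,b in(("top",(150,260,275,385)),("scene",(180,260,270,370))):
    s=snapshot(n);c=s["pixels"][b[0]:b[1],b[2]:b[3]]
    cv2.imwrite(f"pics/{n}3.png",cv2.resize(c,None,fx=4.5,fy=4.5,interpolation=cv2.INTER_CUBIC))
    print(n,"stop face edges",[ (4.5*(proj(s,O+F@np.array([.06,y,z]))-[b[2],b[0]])).round() for y,z in((-.035,.032),(.035,.032),(-.035,.0135))])
a=cv2.imread("pics/top3.png");b=cv2.imread("pics/scene3.png");h=360
cv2.imwrite("pics/j3.png",np.hstack([cv2.resize(a,(h,h)),cv2.resize(b,(int(b.shape[1]*h/b.shape[0]*.95),h))])[:, :800])
```

```text
t 4.575 tip fixture mm [-76.8  -0.3  21.7] F fix [-0.3 -0.5 -0.5] w 0.002
tool axes in fixture
 [[-0.  1. -0.]
 [ 1.  0.  0.]
 [ 0. -0. -1.]]
top stop face edges [array([283., 108.]), array([186., 142.]), array([282., 111.])]
scene stop face edges [array([127., 256.]), array([233., 282.]), array([129., 275.])]
```

View pics/j3.png

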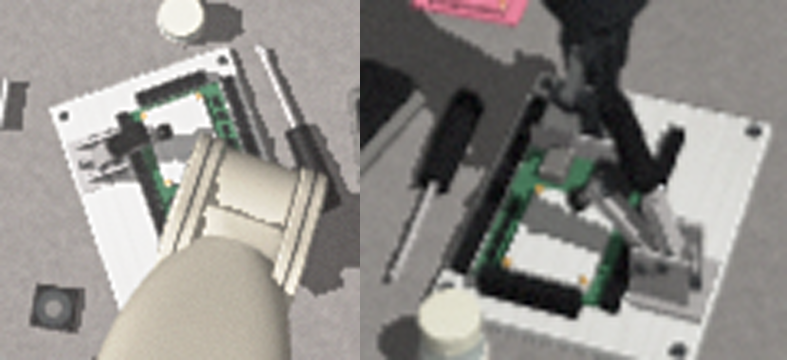

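The card's far edge is now close to the stop (left panel near 170,100). I'll creep forward until the force rises.

drive_tool --motion '[[[0,0.1,0,0,0,0,0],[0,0.2,0,0,0,0,0],[0,0.2,0,0,0,0,0]]]'

```text
time_s: 5.05
tcp_pos: [0.4931, -0.0823, 0.1947]
orientation: [-0.0, 0.577, 0.817, -0.0]
ft_force: [-0.9, -0.8, -0.0]
width: -0.0
```

drive_tool --motion '[[[0,0.1,0,0,0,0,0],[0,0.2,0,0,0,0,0],[0,0.2,0,0,0,0,0]]]'

```text
time_s: 5.42
tcp_pos: [0.4939, -0.0819, 0.1946]
orientation: [-0.001, 0.577, 0.817, -0.001]
ft_force: [-9.0, -4.3, 6.2]
width: 0.004
```

The force rose to 10 N and the tool stopped, so the card is home. I'll press a little more to check, then back off and rise.

drive_tool --motion '[[[0,0.1,0,0,0,0,0],[0,0.1,0,0,0,0,0]]]'

```text
time_s: 5.68
tcp_pos: [0.4943, -0.0816, 0.1945]
orientation: [-0.001, 0.577, 0.817, -0.002]
ft_force: [-12.8, -5.8, 7.8]
width: -0.002
```

Run:
```python
from h import *
st()
```

```text
t 5.675 tip fixture mm [-74.3   0.   21.5] F fix [-14.   -1.2   7.8] w -0.002
tool axes in fixture
 [[ 0.001  1.    -0.005]
 [ 1.    -0.001 -0.   ]
 [-0.    -0.005 -1.   ]]
```

drive_tool --motion '[[[0,-1.5,0,0,0,0,0],[0,-2.5,-3,0,0,0,0],[0,-2.5,-9,0,0,0,0],[0,-2.5,-15,0,0,0,0],[0,-2.5,-20.5,0,0,0,0],[-1,3,-20.5,0,0,0,0],[-1.5,8,-20.5,0,0,0,0],[-1.5,9.8,-20.5,0,0,0,0],[-1.5,9.8,-20.5,0,0,0,0]]]'

```text
time_s: 6.8
tcp_pos: [0.594, -0.0625, 0.3989]
orientation: [-0.0, 0.576, 0.817, 0.0]
ft_force: [-0.2, -0.8, -0.3]
width: 0.001
```

Run:
```python
from h import *
st()
```

```text
t 6.8 tip fixture mm [ 26.9 -15.1 225.9] F fix [-0.5 -0.7 -0.3] w 0.001
tool axes in fixture
 [[-0.001  1.    -0.   ]
 [ 1.     0.001  0.001]
 [ 0.001 -0.    -1.   ]]
```

drive_tool --motion '[[[0,-0.2,5,0,0,0,0],[0,-0.2,9,0,0,0,0],[1.5,-0.2,9,0,0,0,0],[3,-0.2,9,0,0,0,0],[4,-0.2,9,0,0,0,0],[5,-0.2,9,0,0,0,0],[6,-0.2,9,0,0,0,0],[7,-0.2,9,0,0,0,0],[8,-0.2,9,0,0,0,0]]]'

```text
time_s: 7.92
tcp_pos: [0.5646, 0.0124, 0.3099]
orientation: [0.0, 0.577, 0.817, -0.0]
ft_force: [3.8, -6.3, 4.6]
width: 0.001
```

Run:
```python
from h import *
st()
s=snapshot("scene");cv2.imwrite("pics/s4.png",cv2.resize(s["pixels"][140:280,250:400],None,fx=4,fy=4,interpolation=cv2.INTER_CUBIC))
```

```text
t 7.925 tip fixture mm [ 24.4  65.  136.9] F fix [ 1.5 -7.2  4.6] w 0.001
tool axes in fixture
 [[ 0.     1.     0.001]
 [ 1.    -0.    -0.001]
 [-0.001  0.001 -1.   ]]
```

View pics/s4.png

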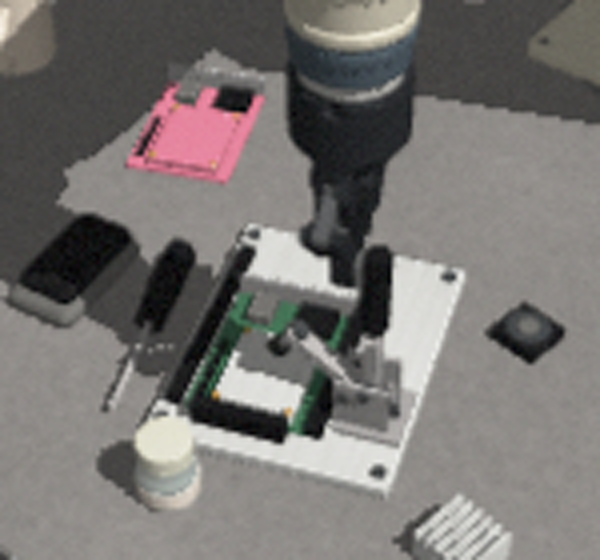

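The crop shows the handle upright at (375,290) with the fingers against its card side, at 7 N. I'll carry on round the arc.

drive_tool --motion '[[[1,0,0.1,0,0,0,0],[2,0,0.2,0,0,0,0],[3,0,0.4,0,0,0,0],[3.8,0,0.7,0,0,0,0],[4.6,0,1.0,0,0,0,0],[5.4,0,1.4,0,0,0,0],[6.2,0,2.0,0,0,0,0],[6.9,0,2.6,0,0,0,0],[7.4,0,3.2,0,0,0,0],[7.9,0,3.7,0,0,0,0],[8.3,0,4.5,0,0,0,0],[8.3,0,4.5,0,0,0,0]]]'

```text
time_s: 9.48
tcp_pos: [0.5365, 0.0905, 0.2639]
orientation: [-0.001, 0.577, 0.817, -0.0]
ft_force: [0.3, 0.1, 0.0]
width: 0.004
```

Run:
```python
from h import *
st()
```

```text
t 9.475 tip fixture mm [ 23.7 148.2  90.9] F fix [ 0.3 -0.   0. ] w 0.004
tool axes in fixture
 [[-0.     1.    -0.001]
 [ 1.     0.     0.001]
 [ 0.001 -0.001 -1.   ]]
```

Contact force is zero, so the handle has snapped away. I'll rise, clear the view and check.

drive_tool --motion '[[[0,0,-5,0,0,0,0],[0,0,-11,0,0,0,0],[0,0,-16,0,0,0,0],[5,-5,-16,0,0,0,0],[9,-9,-16,0,0,0,0],[13,-13,-16,0,0,0,0],[17,-17,-16,0,0,0,0],[20,-20,-16,0,0,0,0],[20,-20,-16,0,0,0,0]]]'

```text
time_s: 10.6
tcp_pos: [0.2792, 0.2123, 0.4254]
orientation: [0.0, 0.576, 0.818, 0.001]
ft_force: [0.4, 0.0, 0.0]
width: 0.0
```

Run:
```python
from h import *
st();o=[]
for n,b in(("top",(155,255,280,380)),("scene",(180,280,270,370))):
    s=snapshot(n);c=s["pixels"][b[0]:b[1],b[2]:b[3]]
    o.append(cv2.resize(c,(400,400),interpolation=cv2.INTER_CUBIC))
    tip=[.025,.085+.118,.05+.0215]
    print(n,[(4*(proj(s,O+F@np.array(p))-[b[2],b[0]])).round() for p in(tip,[.025,.018,.03],[.06,0,.015],[.06,0,.032])])
    if n=="top":
        g=cv2.cvtColor(c,cv2.COLOR_BGR2HSV);gs=np.argwhere((g[...,0]>45)&(g[...,0]<95)&(g[...,1]>70))[:,::-1]+[b[2],b[0]]
        G=np.array([F.T@(onz(s,u,v,.015)-O) for u,v in gs])*1e3;print("green fixture x,y range",np.percentile(G,[1,99],axis=0).round(1))
cv2.imwrite("pics/j5.png",np.hstack(o))
```

```text
t 10.6 tip fixture mm [-177.7  349.   252.4] F fix [ 0.3 -0.1  0. ] w 0.0
tool axes in fixture
 [[-0.003  1.     0.002]
 [ 1.     0.003  0.   ]
 [ 0.     0.002 -1.   ]]
top [array([-53., 220.]), array([181., 142.]), array([188.,  93.]), array([188.,  91.])]
green fixture x,y range [[-55.4 -43.1  15. ]
 [ 55.4  41.6  15. ]]
scene [array([463., 232.]), array([200., 211.]), array([161., 255.]), array([160., 239.])]
```

View pics/j5.png

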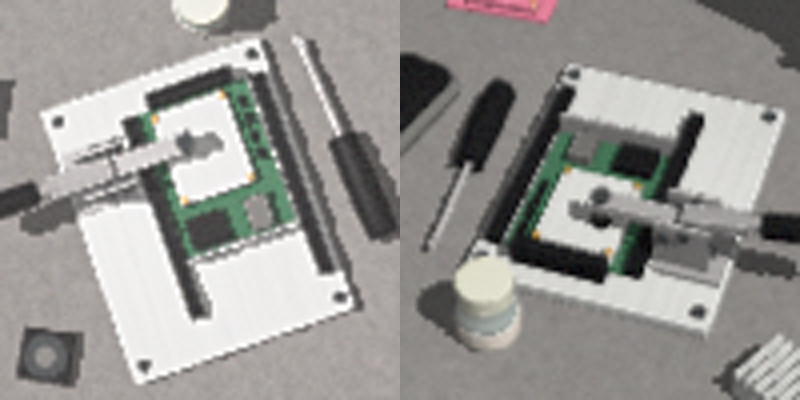

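The clamp is locked: the handle lies low at the left panel (0–40, 200), and the foot is on the heat spreader at (195,145), close to the predicted (181,142). The green area spans fixture x −55 to +55, centred on the seated place, and the far edge touches the stop. I'm handing in.

```bash
python3 -c "
from station import hand_in
print(hand_in())"
```

```text
the job is handed in; nothing more can be done
None
```

The card is home against the end stop and the toggle clamp is locked on it. I handed the job in at about 10.7 s of the 42 s allowed.

- **Card:** I pushed it along the rails with closed fingertips until the force rose to 14 N and the tool stopped. In the last top view, the green area spans −55 to +55 mm in fixture x, centred on the seated place, with the far edge at the stop.
- **Clamp:** I pushed the handle over past its dead point. The contact force then dropped to zero as it snapped away. The last pictures show the handle low on the far side and the foot on the heat spreader, near its predicted locked position.
- **Everything else:** The arm is clear and touching nothing. The bystanders in the final crops (jar, screwdriver, fan) look unmoved. I did not re-check the tape, the cup or the other card look-alikes after the move, but the arm stayed well above the bench on its way to and from the fixture.

**Disagreements:** During the last few millimetres of travel the push force read below 1 N, under the stated 1 to 4 N sliding friction. Contact with the stop came about 2 mm later than I estimated, which fits the calibration and finger thickness uncertainty.

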